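Knock down the stop pin and hold the board holder open

ROBOT

A 7-joint arm with a two-finger parallel gripper is mounted at the origin on the work surface. World frame = base frame: x ahead of the robot, y to its left, z up, the work surface at z = 0. Lengths are in m, angles in rad, forces in N, time in s.
With the tool pointing down it reaches from about 0.4 to 0.85 m from the base axis. Payload 10.4 kg.
Tool frame: the origin (TCP) lies at the very end of the fingers, on their centre line; the grasp point (between the pads) lies 19 mm behind it (manip.grip_point_offset is the distance from the TCP to the grasp point, in m); z points along the fingers, y is the line along which they close (so a half turn about z gives the same grasp; the last joint's range is limited). The gripper opens to 85 mm and grips with 20 to 120 N. Pads are 22 mm wide; open, the fingers measure 114 mm over their backs; the gripper's body (76 mm by 85 mm) begins 54 mm behind the grasp point. The pads swing forward as they close: fully open they stand 13 mm farther back than shut.
Start: joints at [1.298, 0.332, -0.065, 1.46, 0.022, 1.35, -0.088], TCP at [0.155, -0.606, 0.231] pointing down, gripper open.
Joint ranges: [-2.6, 2.6], [-0.5, 2.12], [-1.47, 1.34], [0.16, 2.42], [-1.27, 4.41], [0.06, 2.06], [-2.6, 2.6]. Speed limits (rad/s): [2.22, 2.22, 2.79, 2.79, 3.14, 3.14, 3.14].

INTERFACE

Orientations are given as a unit quaternion [x, y, z, w].
In Python, from workcell import manip gives the robot as it stands. The module is installed in compiled form; this text tells all that it offers.
- The arm moves only by the tool step_arm, never from a script. Its argument "moves" is a list of rows, each a list of 7 numbers: the closure, from 0 (fully open) to 1 (shut), then the shift along the world's x, y, z in mm, then the turn, a rotation vector about the world's x, y, z in rad. In form: [[grip, tx, ty, tz, ax, ay, az], ...]. A call has 1 to 10 rows; each row is the pose to reach, as a shift and turn from the pose commanded when the call began; what a row does not reach only later rows make up. A row lasts 1/10 s, in which the tool goes at most 50 mm and 8.59 degrees, less where a joint would pass 70% of its speed; a pose out of reach is approached as far as the arm can. A call with a gripper value outside its range is refused whole. The fingers move at their own pace and stop on an object; "grip_force" is the grip in N (left out, the last holds). Time passes only in rows, so rows that repeat a pose let the fingers close. It gives the time, the measured TCP pose, the force, the opening and the grip force at its end, in the units of the state.
- manip.get_obs(): the state, without advancing time (a new reading comes with each control period).
- manip.camera(name): name is "side" or "top"; returns a dict with "image" (384x512x3 uint8, blue, green, red), "K" (3x3 intrinsics, pixels), "dist_coeffs" ([k1, k2, p1, p2, k3] as OpenCV has them; the pictures are not rectified), "rvec" (rotation vector, rad) and "tvec" (3), from world to camera coordinates, as OpenCV has them. Camera axes: x right, y down, z forward; pixel columns grow to the right and rows downward; lengths in m; the calibration is good to about 2 mm. A picture is of the moment at which its call begins. There is no depth.
- manip.hand_in(): hands the job in; it is judged then, once.
The state is a dict: "clock": time; "joint_pos": joint angles; "joint_velocities": joint speeds; "tau": joint torques, N m; "position": TCP position; "ee_rot": TCP orientation; "ft_force": force on the tool from outside, world axes, zero at the start; "torque": the same for the moment, N m; "grip_width": opening from 0.0 (shut) to 1.0 (fully open); "grasp_force": force on a finger pad.
Only numpy, scipy, OpenCV 4.12 (cv2) and the standard library are available. Lean on these libraries where they do the work, as an engineer would, in place of code of your own. Each camera call takes 0.05 s, during which the arm holds its last target. There are 200 camera calls.

TASK

The spring-loaded board holder cannot open far enough because a stop pin stands up in the way of its sliding jaw. Take the mallet by its handle, drive the stop pin fully down with it (never with the gripper itself), and put the mallet back down on the bench, clear of the holder; then pull the jaw open by its grip against its spring until its pointer is over the brass index block, and finish while still holding it there so that a board can be put in. Leave everything else on the bench where it is.

Things in the scene. Friction and masses are not known exactly. Their poses are not given: they have to be found in the camera images.
- holder: spring-loaded circuit-board holder, fixed to the bench: flat grey metal bed 240 (x) x 230 (y) x 12 mm with two guide rods along its x. Origin: centre of the bed's underside; its x axis points away from the pulling side (towards the fixed jaw at its +x end), y to its left, z up. Only the grip is taller than 46 mm
- jaw: sliding jaw, steel carriage 40 (x) x 100 (y) mm, top 43 mm high. Origin: at the holder's origin when closed (start); moves along the holder's -x as it opens, at most 85 mm. A spring shuts it: 4 N closed, 10 N at 50 mm, 13 N at 75 mm. An ear on its +y side (20 mm along x, 29 to 37 mm high) meets the raised stop pin after 26 mm of opening, and clears it when it is fully down
- grip (a point): centre of the top edge of the jaw's grip: an upright black plate on top of the carriage, 14 mm thick (holder's x) and 56 mm wide (holder's y), reaching from 43 to 89 mm above the bench; pinch it front to back from above
- pointer (a point): outer end of the jaw's steel pointer, a thin flat finger 6 mm wide (holder's x) that sticks out to the carriage's -y side; the point is the centre of its width on its upper face, 39 mm above the bench
- mark (a point): centre of the top face (30 mm above the bench) of the brass index block on the holder's -y edge, 14 mm wide along the holder's x, 34 mm along y; it stays put. The pointer lies over it when the jaw is open by 50 to 78 mm (differs from run to run) and passes above it with 4 mm to spare
- pin: round steel stop pin, diameter 12 mm, upright in a boss (26 mm diameter, top 22 mm above the bench) at x -2, y +85 mm of the holder's frame, in the path of the jaw's ear. Origin: on its axis, 23 mm below its top face. Goes straight down at 6 to 9 N, stays where it is driven, ends on a hard stop. Only a closed jaw leaves room for the mallet's face beside its ear
- pin_top (a point): centre of the pin's top face: 41 to 45 mm above the bench at the start, 25 mm when fully driven down (3 mm above its boss)
- mallet: mallet, 0.2 to 0.4 kg: upright steel head, diameter 34, 64 mm tall, black faces above and below; wooden handle 18 mm wide, 22 mm high, level along the mallet's own -x to 195 mm from the head's axis, its axis 32 mm above the lower face. Origin: centre of the lower face, which stands on the bench; z up. Centre of mass 27 mm along the handle; grasp it across, about 60 mm from the head's axis
- rest: fixed plywood rest under the mallet's handle 160 mm from the head's axis: 24 x 52 mm, a 21 mm high seat between two lugs 33 mm high with 5 mm to spare either side of the handle. Origin: centre of its underside; its x axis points along the handle towards the head
- battery: flat black battery pack, 220 x 80 x 8 mm, lying to the right of the holder. Origin: centre of its underside; not part of the job
- fan: flat square black laptop fan, 66 x 66 x 12 mm. Origin: centre of its underside; not part of the job
- ssd: small green storage stick with a paper label, 80 x 22 x 5 mm, lying between robot and holder. Origin: centre of its underside; not part of the job
- screwdriver: small screwdriver with orange handle, 160 mm long, about 25 mm high, lying between robot and holder. Origin: centre of its underside; not part of the job
- screwtray: grey screw tray, 100 x 80 x 22 mm, right of the robot. Origin: centre of its underside; not part of the job
- cleaner: upright white plastic bottle, diameter 56 mm, 150 mm tall, far left. Origin: centre of its underside; not part of the job
There are look-alikes about, which are no part of the job. What is meant by the mallet is not orange, and is the larger of those in its own colour.

How it is judged:
By the outcome, as a careful person would: the job done as asked, in the order asked, and still so for the second after the job is handed in, while the arm keeps its last pose, push and grip.
It also fails if it takes over 48 s, if anything falls off the work surface, if the arm or the gripper's body presses on something with over 40 N, if the wrist force passes 120 N, or if a joint passes its speed limit or range.

## Working session

There is one attempt and no reset: what is moved stays moved. The work goes in short steps, Python scripts to look and compute and a tool call to move; the robot and the scene stay as the last step left them, time stands still between calls to the robot, and variables do not carry over. Pictures are saved under pics/ and viewed, at most 10 in all, crops included, and the job is handed in when it is done.

Besides the shell and the picture viewer there is one more tool, called after "Request:" in YAML: its name, and indented under it one key for each argument. step_arm: Moves the arm, as the interface text tells. Its arguments: {"type":"object","properties":{"moves":{"type":"array","items":{"type":"array","items":{"type":"number"}}},"grip_force":{"type":"number"}},"required":["moves"]}

```bash
mkdir -p pics
cat > h.py <<'E'
import numpy as np, cv2
from workcell import manip
def cam(n):
    c=manip.camera(n); c['R']=cv2.Rodrigues(np.array(c['rvec'],float))[0]; c['t']=np.array(c['tvec'],float).ravel(); 
    c['K']=np.array(c['K'],float); c['d']=np.array(c['dist_coeffs'],float); return c
def ray(c,uv):
    p=cv2.undistortPoints(np.array(uv,float).reshape(-1,1,2),c['K'],c['d']).reshape(-1,2)
    d=np.c_[p,np.ones(len(p))]@c['R']; return -c['R'].T@c['t'], d
def plane(c,uv,z):
    o,d=ray(c,uv); return o+d*((z-o[2])/d[:,2])[:,None]
def proj(c,P): return cv2.projectPoints(np.array(P,float).reshape(-1,1,3),np.array(c['rvec'],float),c['t'],c['K'],c['d'])[0].reshape(-1,2)
def tri(c1,u1,c2,u2):
    o1,d1=ray(c1,u1);o2,d2=ray(c2,u2);out=[]
    for a,b in zip(d1,d2):
        s=np.linalg.lstsq(np.c_[a,-b],o2-o1,rcond=None)[0]; p,q=o1+a*s[0],o2+b*s[1]; out.append(np.r_[(p+q)/2,np.linalg.norm(p-q)])
    return np.array(out)
E
python3 - <<'E'
from h import *
for n in('top','side'):
    c=cam(n); cv2.imwrite(f'pics/{n}0.png',c['image']); cv2.imwrite(f'pics/{n}0b.png',cv2.resize(c['image'],(768,576),interpolation=cv2.INTER_CUBIC)); print(n,(-c['R'].T@c['t']).round(3),c['K'].round(1).tolist())
o=manip.get_obs(); print({k:np.round(v,3) for k,v in o.items()}, manip.grip_point_offset)
E
```

```text
top [0.284 0.039 1.18 ] [[388.0, 0.0, 252.0], [0.0, 388.0, 189.3], [0.0, 0.0, 1.0]]
side [ 0.276 -0.939  1.21 ] [[480.6, 0.0, 260.3], [0.0, 480.6, 195.8], [0.0, 0.0, 1.0]]
{'clock': np.float64(0.1), 'joint_pos': array([ 1.298,  0.333, -0.065,  1.461,  0.022,  1.35 , -0.089]), 'joint_velocities': array([-0.001, -0.004,  0.001, -0.004,  0.001,  0.001, -0.001]), 'tau': array([ 0.0000e+00, -6.2675e+01,  4.9000e-02, -3.9243e+01,  1.6000e-02,
        7.0000e-03, -0.0000e+00]), 'position': array([ 0.154, -0.605,  0.231]), 'ee_rot': array([ 0.992,  0.125, -0.   , -0.001]), 'ft_force': array([-0.696,  0.714,  0.655]), 'torque': array([-0.032,  0.017,  0.012]), 'grasp_force': np.float64(0.0), 'grip_width': np.float64(1.001)} 0.0187
```

View pics/top0b.png

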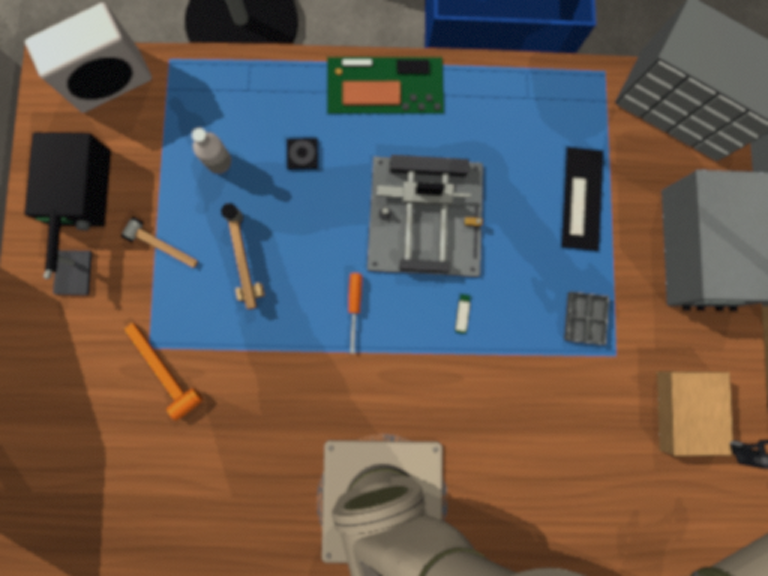

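View pics/side0b.png

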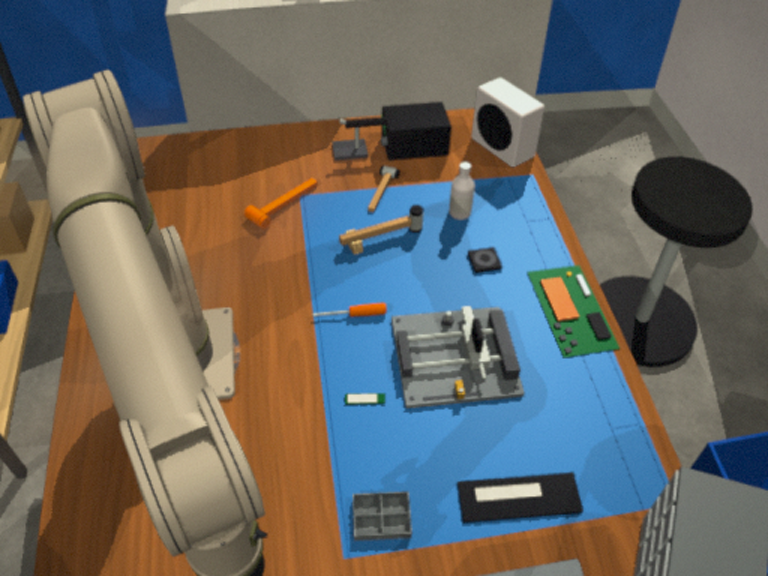

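In the top view (768-wide picture) there are three mallet-like things: an orange one at (160,370), a small wooden-handled hammer at (160,245), and a larger wooden-handled one lying on a rest at (238,255). The last fits, as it isn't orange and is the larger of the two wooden ones. The holder is at (426,217), its pin near (386,213) and the brass block at (473,221). I'll confirm these in one enlarged crop.

Run:
```python
from h import *
t=cv2.imread('pics/top0.png');s=cv2.imread('pics/side0.png')
def cr(im,x,y,w,h): return cv2.resize(im[y:y+h,x:x+w],(400,300),interpolation=cv2.INTER_CUBIC)
# top: mallets, holder ; side: mallet, holder
o=np.vstack([np.hstack([cr(t,75,125,120,90),cr(t,235,97,120,90)]),np.hstack([cr(s,200,100,100,75),cr(s,255,200,100,75)])])
cv2.imwrite('pics/crop1.png',o)
```

```text
(no output)
```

View pics/crop1.png

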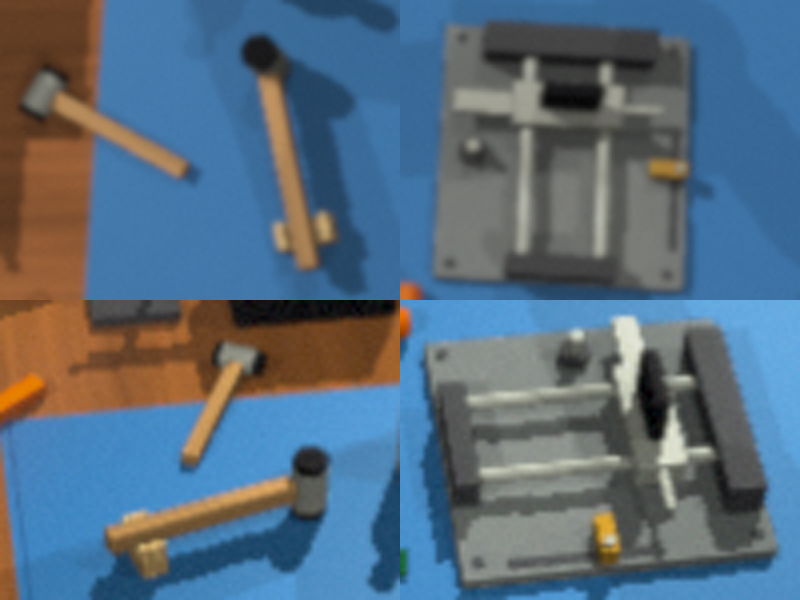

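The crop confirms it: the larger wooden-handled mallet with the upright steel head, its handle on the plywood rest, is the one meant. Pin, jaw grip and brass block are also clear in both views. Next, measure.

```bash
cat > m.py <<'E'
from h import *
T=cam('top');S=cam('side')
def mask(im,f,roi):
    x,y,w,h=roi; k=im[y:y+h,x:x+w].astype(int); hsv=cv2.cvtColor(im[y:y+h,x:x+w],cv2.COLOR_BGR2HSV).astype(int)
    m=f(k,hsv).astype(np.uint8); n,l,st,ce=cv2.connectedComponentsWithStats(m); i=1+np.argmax(st[1:,4]); return (l==i),np.array([x,y]),ce[i]+[x,y],st[i,4]
wood=lambda k,h:(h[...,0]<22)&(h[...,1]>60)&(h[...,2]>90)
black=lambda k,h:(h[...,2]<50)
brass=lambda k,h:(h[...,0]<26)&(h[...,0]>12)&(h[...,1]>150)&(h[...,2]>100)
R={}
for n,f,rt,rs in [('handle',wood,(140,148,45,62),(222,140,60,32)),('headtop',black,(143,132,20,20),(270,134,16,10)),('brass',brass,(300,140,30,20),(295,247,25,25)),('grip',black,(270,118,35,16),(310,208,20,45))]:
    a=mask(T['image'],f,rt);b=mask(S['image'],f,rs);R[n]=(a,b)
    print(n,a[2].round(1),a[3],b[2].round(1),b[3],tri(T,[a[2]],S,[b[2]]).round(4))
# head disc on its known-check plane, handle axis direction
a=R['handle'][0]; ys,xs=np.nonzero(a[0]); P=plane(T,np.c_[xs,ys]+a[1],.043)[:,:2]
d=cv2.fitLine(P.astype(np.float32),cv2.DIST_L2,0,.01,.01).ravel(); print('handle dir',d, np.degrees(np.arctan2(d[1],d[0])),'ext',sorted((P-d[2:])@d[:2])[::len(P)-1])
print('headtop',plane(T,[R['headtop'][0][2]],.064),plane(S,[R['headtop'][1][2]],.064))
def px(x0,y0,s,X,Y): return [x0+(X+.5)/s-.5,y0+(Y+.5)/s-.5]
pt=px(235,97,10/3,72,146);ps=px(255,200,4,177,36); print('pin',pt,ps,tri(T,[pt],S,[ps]).round(4),plane(T,[pt],.043),plane(S,[ps],.043))
# bed: non-blue in top
bl=lambda k,h:~((h[...,0]>95)&(h[...,0]<125)&(h[...,1]>110))
a=mask(T['image'],bl,(240,100,90,87)); c=cv2.findContours(a[0].astype(np.uint8),0,1)[0]; c=max(c,key=cv2.contourArea).reshape(-1,2)+a[1]
P=plane(T,c,.012)[:,:2]; r=cv2.minAreaRect((P*1000).astype(np.float32)); print('bed',r)
ptr=px(235,97,10/3,262,107); print('ptr',plane(T,[ptr],.039))
print('mark',plane(T,[R['brass'][0][2]],.03),plane(S,[R['brass'][1][2]],.03)); print('grip89',plane(T,[R['grip'][0][2]],.089))
E
python3 m.py
```

```text
handle [162.3 179.8] 428 [247.7 154.8] 369 [[4.506e-01 2.839e-01 2.460e-02 3.000e-04]]
headtop [153. 141.] 71 [277.  140.7] 34 [[0.561  0.3106 0.0542 0.0017]]
brass [313.5 147.5] 22 [306.  258.1] 36 [[ 0.5601 -0.1728  0.0196  0.0006]]
grip [286.1 125.4] 130 [317.5 224.3] 93 [[ 0.6139 -0.0836  0.0608  0.0041]]
handle dir [0.9632057  0.2687653  0.44801465 0.2800873 ] 15.590806 ext [np.float64(-0.07634409986576753), np.float64(0.10043061266396208)]
headtop [[0.5594323  0.30826581 0.064     ]] [[0.5577311  0.29981338 0.064     ]]
pin [256.25, 140.45] [298.875, 208.625] [[0.5744 0.004  0.0371 0.0006]] [[0.57261254 0.00415846 0.043     ]] [[ 0.57320166 -0.00073316  0.043     ]]
bed ((575.3467407226562, -83.17196655273438), (235.99533081054688, 249.1365966796875), 87.84383392333984)
ptr [[ 0.6141169  -0.16889199  0.039     ]]
mark [[ 0.55792628 -0.17095562  0.03      ]] [[ 0.55725838 -0.17958427  0.03      ]]
grip89 [[ 0.60767921 -0.08058018  0.089     ]]
```

```bash
cat >> m.py <<'E'
print('----')
def line(c,f,rows,roi,z):
    m,o,_,_=mask(c['image'],f,roi); L=[];Rr=[]
    for r in rows:
        q=np.nonzero(m[r-o[1]])[0]; L.append([q[0]+o[0]-.5,r]); Rr.append([q[-1]+o[0]+.5,r])
    for nm,e in(('L',L),('R',Rr)):
        P=plane(c,e,z)[:,:2]; d=cv2.fitLine((P).astype(np.float32),cv2.DIST_L2,0,.01,.01).ravel(); print(nm,d.round(4),np.degrees(np.arctan(d[1]/d[0])).round(2))
line(T,wood,range(152,186),(140,148,45,62),.043)
e=px(75,125,10/3,307,267); print('end top edge',plane(T,[e],.043))
ht=px(75,125,10/3,261,52); hs=px(200,100,4,311,159); print('headtop tri',tri(T,[ht],S,[hs]).round(4))
et=px(75,125,10/3,299,268);es=px(200,100,4,108,230); print('handle end tri',tri(T,[et],S,[es]).round(4))
for a,b in [((447,25),(437,278)),((691,38),(687,288)),((530,60),(523,255)),((606,62),(600,255)),((447,25),(691,38)),((437,278),(687,288))]:
    P=plane(T,[px(235,97,10/3,a[0]-400,a[1]),px(235,97,10/3,b[0]-400,b[1])],.012); v=P[1]-P[0]; print(P[:,:2].round(4).tolist(),np.degrees(np.arctan2(v[1],v[0])).round(2),np.linalg.norm(v).round(4))
# grip top edge: two views
gt=px(235,97,10/3,172,88); gs=px(255,200,4,253,52); print('grip',tri(T,[gt],S,[gs]))
E
python3 m.py | sed -n '/----/,$p'
```

```text
----
L [0.9687 0.2481 0.4815 0.2985] 14.37
R [0.9711 0.2385 0.4818 0.2812] 13.8
end top edge [[0.3742338  0.26379602 0.043     ]]
headtop tri [[0.5616 0.309  0.062  0.0014]]
handle end tri [[0.3741 0.2725 0.0348 0.0005]]
[[0.6964, 0.0283], [0.4564, 0.0334]] 178.8 0.2401
[[0.6897, -0.2018], [0.4516, -0.196]] 178.62 0.2382
[[0.6642, -0.0499], [0.4792, -0.045]] 178.49 0.1851
[[0.6641, -0.1213], [0.4806, -0.1158]] 178.29 0.1835
[[0.6964, 0.0283], [0.6897, -0.2018]] -91.67 0.2302
[[0.4564, 0.0334], [0.4516, -0.196]] -91.19 0.2295
grip [[ 6.08466532e-01 -7.85548460e-02  1.10627104e-01  5.17244329e-04]]
```

Request:
step_arm:
  moves:
    - [0,295,325,0,0,0,0]
    - [0,295,325,0,0,0,0]
    - [0,295,325,0,0,0,0]
    - [0,295,325,0,0,0,0]
    - [0,295,325,0,0,0,0]
    - [0,295,325,0,0,0,0]
    - [0,295,325,0,0,0,0]
    - [0,295,325,0,0,0,0]
    - [0,295,325,0,0,0,0]
    - [0,295,325,0,0,0,0]

```text
clock: 1.3
position: [0.4533, -0.275, 0.2316]
ee_rot: [0.992, 0.129, 0.001, -0.001]
ft_force: [-1.0, -0.6, -0.6]
grip_width: 1.001
grasp_force: 0.0
```

Request:
step_arm:
  moves:
    - [0,52,575,0,0,0,0]
    - [0,52,575,0,0,0,0]
    - [0,52,575,0,0,0,0]
    - [0,52,575,0,0,0,0]
    - [0,52,575,0,0,0,0]
    - [0,52,575,0,0,0,0]
    - [0,52,575,0,0,0,0]
    - [0,52,575,0,0,0,0]
    - [0,52,575,0,0,0,0]
    - [0,52,575,0,0,0,0]

```text
clock: 2.3
position: [0.4948, 0.2185, 0.2316]
ee_rot: [0.992, 0.124, 0.0, 0.0]
ft_force: [0.9, 0.7, 0.3]
grip_width: 1.0
grasp_force: 0.0
```

Request:
step_arm:
  moves:
    - [0,4,75,0,0,0,0]
    - [0,4,75,0,0,0,0]
    - [0,4,75,0,0,0,0]
    - [0,4,75,0,0,0,0]

```text
clock: 2.7
position: [0.4986, 0.2922, 0.231]
ee_rot: [0.992, 0.125, -0.0, 0.0]
ft_force: [0.7, 0.6, -0.7]
grip_width: 0.999
grasp_force: 0.0
```

Request:
step_arm:
  moves:
    - [0,3,2,-50,0,0,0]
    - [0,3,2,-100,0,0,0]
    - [0,3,2,-140,0,0,0]
    - [0,3,2,-170,0,0,0]
    - [0,3,2,-195,0,0,0]
    - [0,3,2,-210,0,0,0]
    - [0,3,2,-216,0,0,0]
    - [0,3,2,-216,0,0,0]

```text
clock: 3.5
position: [0.5019, 0.2936, 0.0154]
ee_rot: [0.992, 0.124, -0.0, 0.0]
ft_force: [-0.5, -0.3, 0.1]
grip_width: 0.997
grasp_force: 0.0
```

Request:
step_arm:
  moves:
    - [0.6,0,0,0,0,0,0]
    - [1,0,0,0,0,0,0]
    - [1,0,0,0,0,0,0]
    - [1,0,0,0,0,0,0]
    - [1,0,0,0,0,0,0]
    - [1,0,0,0,0,0,0]
    - [1,0,0,0,0,0,0]
  grip_force: 60

```text
clock: 4.2
position: [0.5018, 0.2947, 0.0159]
ee_rot: [0.992, 0.125, 0.0, -0.0]
ft_force: [-0.6, -0.7, 5.0]
grip_width: 0.197
grasp_force: 60.4
```

Run:
```python
from h import *
t=cam('top')['image'];s=cam('side')['image']
def cr(im,x,y,w,h): return cv2.resize(im[y:y+h,x:x+w],(400,300),interpolation=cv2.INTER_CUBIC)
cv2.imwrite('pics/grasp.png',np.hstack([cr(t,90,115,120,90),cr(s,200,100,120,90)]))
print(manip.get_obs()['joint_pos'].round(2))
```

```text
[-0.02  0.57 -0.73  1.76  0.45  0.99 -2.25]
```

View pics/grasp.png

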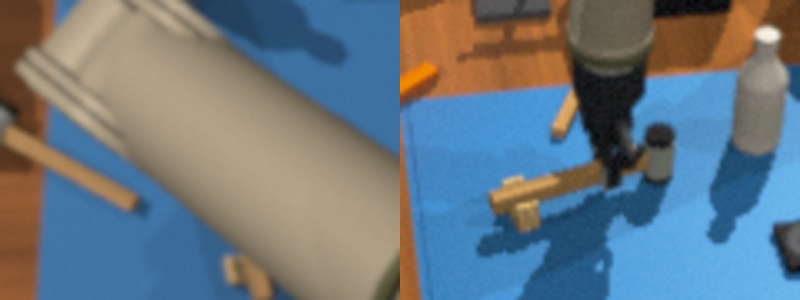

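Request:
step_arm:
  moves:
    - [1,0,0,0,0,0,0]
    - [1,0,0,0,0,0,0]
    - [1,0,0,10,0,0,0]
    - [1,0,0,25,0,0,0]
    - [1,0,0,50,0,0,0]
    - [1,0,0,80,0,0,0]
    - [1,0,0,100,0,0,0]
    - [1,0,0,100,0,0,0]
  grip_force: 115

```text
clock: 5.1
position: [0.5029, 0.2955, 0.1191]
ee_rot: [0.992, 0.125, 0.002, -0.001]
ft_force: [0.4, 0.8, -2.5]
grip_width: 0.188
grasp_force: 112.0
```

Request:
step_arm:
  moves:
    - [1,2,-35,0,0,0,-0.03]
    - [1,4,-75,0,0,0,-0.06]
    - [1,6,-115,0,0,0,-0.1]
    - [1,7,-155,0,0,0,-0.15]
    - [1,8,-195,0,0,0,-0.2]
    - [1,9,-235,0,0,0,-0.24]
    - [1,10,-270,0,0,0,-0.26]
    - [1,11,-291,0,0,0,-0.26]
    - [1,11,-291,0,0,0,-0.26]
    - [1,11,-291,0,0,0,-0.26]

```text
clock: 6.1
position: [0.5121, 0.0033, 0.1148]
ee_rot: [1.0, -0.005, -0.0, -0.0]
ft_force: [0.3, 0.3, -1.2]
grip_width: 0.188
grasp_force: 112.3
```

Run:
```python
from h import *
t=cam('top')['image'];s=cam('side')['image']
def cr(im,x,y,w,h): return cv2.resize(im[y:y+h,x:x+w],(400,300),interpolation=cv2.INTER_CUBIC)
cv2.imwrite('pics/overt.png',t);cv2.imwrite('pics/overs.png',s)
cv2.imwrite('pics/over.png',np.hstack([cr(t,235,97,120,90),cr(s,250,160,120,90)]))
o=manip.get_obs();print(o['joint_pos'].round(2),o['position'],o['ee_rot'],o['torque'],o['ft_force'])
```

```text
[ 0.51  0.26 -0.68  1.87  0.18  1.08 -1.82] [0.51221622 0.00456889 0.11504833] [ 9.99990789e-01 -4.27833159e-03 -2.71650974e-04 -2.07708456e-04] [ 0.02093705  0.07220751 -0.00392393] [ 0.12449163  0.83958695 -2.36718128]
```

View pics/over.png

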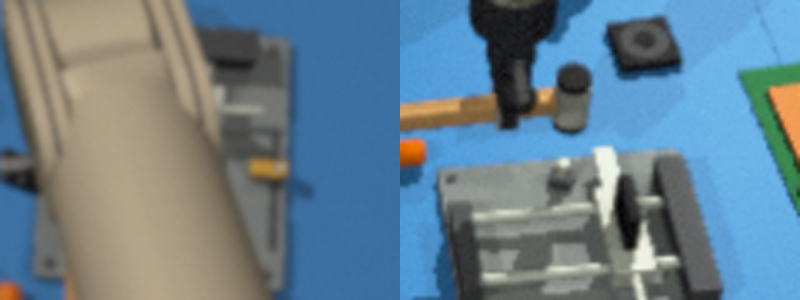

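Run:
```python
from h import *
c=cam('side'); p=proj(c,[[.5725,.003,.163],[.5725,.003,.099],[.5735,.002,.043],[.5735,.002,.022]])
print(p.round(1), ((p-[250,160])*10/3+[400,0]).round(0))
u=[250+(574-400)/3.333,160+72/3.333]; print(plane(c,[u],.163))
```

```text
[[301.5 182. ]
 [299.8 196.1]
 [298.8 208. ]
 [298.3 212.2]] [[572.  73.]
 [566. 120.]
 [563. 160.]
 [561. 174.]]
[[0.57485991 0.00423171 0.163     ]]
```

Request:
step_arm:
  moves:
    - [1,1,0,-20,0,0,0]
    - [1,1,0,-38,0,0,0]
    - [1,1,0,-48,0,0,0]
    - [1,1,0,-54,0,0,0]
    - [1,1,0,-58,0,0,0]
    - [1,1,0,-62,0,0,0]
    - [1,1,0,-65,0,0,0]
    - [1,1,0,-68,0,0,0]

```text
clock: 7.05
position: [0.5139, 0.0037, 0.0478]
ee_rot: [1.0, -0.005, 0.0, 0.0]
ft_force: [-4.7, 1.6, 5.4]
grip_width: 0.186
grasp_force: 113.3
```

Request:
step_arm:
  moves:
    - [1,0,0,-2,0,0,0]
    - [1,0,0,-4,0,0,0]
    - [1,0,0,-5,0,0,0]
    - [1,0,0,-6,0,0,0]
    - [1,0,0,-6,0,0,0]

```text
clock: 7.55
position: [0.5139, 0.0036, 0.0415]
ee_rot: [1.0, -0.005, 0.0, -0.0]
ft_force: [-2.6, 1.6, 3.5]
grip_width: 0.189
grasp_force: 113.3
```

Request:
step_arm:
  moves:
    - [1,0,0,-1,0,0,0]
    - [1,0,0,-2,0,0,0]
    - [1,0,0,-3,0,0,0]
    - [1,0,0,-3,0,0,0]

```text
clock: 7.95
position: [0.5136, 0.0037, 0.0396]
ee_rot: [1.0, -0.005, 0.0, 0.0]
ft_force: [-13.2, 1.9, 22.7]
grip_width: 0.187
grasp_force: 116.2
```

Request:
step_arm:
  moves:
    - [1,0,0,-1,0,0,0]
    - [1,0,0,-1,0,0,0]

```text
clock: 8.15
position: [0.5142, 0.0032, 0.0386]
ee_rot: [1.0, -0.005, 0.001, 0.001]
ft_force: [-8.5, 0.7, 17.5]
grip_width: 0.189
grasp_force: 115.6
```

Request:
step_arm:
  moves:
    - [1,0,0,15,0,0,0]
    - [1,0,0,45,0,0,0]
    - [1,0,0,76,0,0,0]
    - [1,0,0,78,0,0,0]
    - [1,0,0,78,0,0,0]

```text
clock: 8.65
position: [0.514, 0.0029, 0.1159]
ee_rot: [1.0, -0.005, 0.001, 0.0]
ft_force: [0.1, -0.1, -3.1]
grip_width: 0.181
grasp_force: 112.9
```

Run:
```python
from h import *
t=cam('top')['image'];c=cam('side');s=c['image']
def cr(im,x,y,w,h): return cv2.resize(im[y:y+h,x:x+w],(400,300),interpolation=cv2.INTER_CUBIC)
cv2.imwrite('pics/up.png',np.hstack([cr(s,210,160,120,90),cr(s,270,190,60,45)]))
print(((proj(c,[[.5735,.002,.043],[.5735,.002,.025],[.5735,.002,.022]])-[270,190])*20/3+[400,0]).round(0))
```

```text
[[592. 120.]
 [589. 144.]
 [588. 148.]]
```

View pics/up.png

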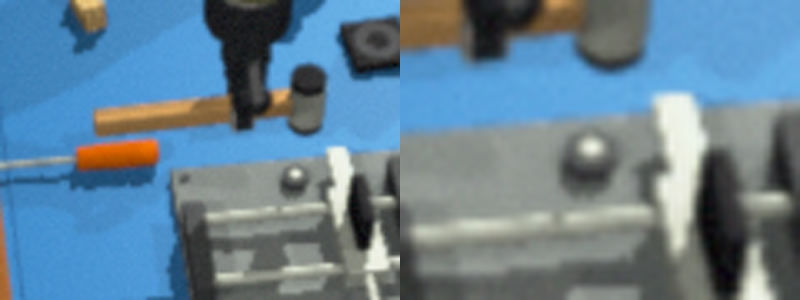

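Run:
```python
from h import *
c=cam('side'); m=cv2.cvtColor(c['image'],cv2.COLOR_BGR2HSV).astype(int)
w=(m[...,0]<22)&(m[...,1]>60)&(m[...,2]>80); 
for x in (240,244,250,256,262,268,272,292,294):
    q=np.nonzero(w[185:207,x])[0]+185; print(x,q.min() if len(q) else None,q.max() if len(q) else None)
for th in(0,.02,.04,.06):
    P=[]
    for s,y,h in((-.133,-.009,.011),(-.133,-.009,-.011),(-.05,-.009,.011),(-.05,-.009,-.011)):  # relative to grip point
        P.append([.514+s*np.cos(th)-h*np.sin(th),.003+y,.1159-.0159+.032+h*np.cos(th)+s*np.sin(th)])
    print(th,proj(c,P).round(1).tolist())
```

```text
240 193 206
244 193 206
250 192 206
256 191 206
262 191 197
268 191 197
272 190 196
292 187 194
294 187 194
0 [[238.4, 195.6], [238.5, 200.5], [266.0, 192.6], [265.8, 197.4]]
0.02 [[238.3, 196.2], [238.6, 201.0], [266.0, 192.8], [265.9, 197.7]]
0.04 [[238.3, 196.8], [238.7, 201.6], [265.9, 193.0], [266.0, 197.9]]
0.06 [[238.3, 197.4], [238.8, 202.2], [265.8, 193.3], [266.1, 198.1]]
```

Request:
step_arm:
  moves:
    - [1,-1,25,0,0,0,0.02]
    - [1,-3,65,0,0,0,0.06]
    - [1,-4,105,0,0,0.01,0.1]
    - [1,-5,145,0,0,0.01,0.15]
    - [1,-7,185,0,0,0.02,0.2]
    - [1,-9,225,0,0,0.02,0.24]
    - [1,-11,260,0,0,0.02,0.26]
    - [1,-12,285,0,0,0.02,0.26]
    - [1,-12,291,0,0,0.02,0.26]
    - [1,-12,291,0,0,0.02,0.26]

```text
clock: 9.8
position: [0.5007, 0.295, 0.1142]
ee_rot: [0.992, 0.125, -0.011, 0.0]
ft_force: [0.5, -0.3, -2.4]
grip_width: 0.188
grasp_force: 112.8
```

Request:
step_arm:
  moves:
    - [1,0,0,0,0,0,0]
    - [1,0,0,0,0,0,0]

```text
clock: 10.0
position: [0.502, 0.2926, 0.1149]
ee_rot: [0.992, 0.124, -0.01, 0.001]
ft_force: [-0.6, -0.4, -1.7]
grip_width: 0.19
grasp_force: 112.8
```

Request:
step_arm:
  moves:
    - [1,0,1,-30,0,0,0]
    - [1,0,1,-60,0,0,0]
    - [1,0,1,-78,0,0,0]
    - [1,0,1,-86,0,0,0]
    - [1,0,1,-91,0,0,0]
    - [1,0,1,-94,0,0,0]
    - [1,0,1,-96,0,0,0]
    - [1,0,1,-97,0,0,0]
    - [1,0,1,-97,0,0,0]

```text
clock: 10.9
position: [0.5018, 0.2955, 0.0187]
ee_rot: [0.992, 0.125, -0.01, 0.0]
ft_force: [-0.3, 0.1, -2.2]
grip_width: 0.191
grasp_force: 112.9
```

Request:
step_arm:
  moves:
    - [1,0,0,-1,0,0,0]
    - [1,0,0,-2,0,0,0]
    - [1,0,0,-2,0,0,0]

```text
clock: 11.2
position: [0.5016, 0.2953, 0.0163]
ee_rot: [0.992, 0.125, -0.01, 0.0]
ft_force: [0.2, 0.7, -2.5]
grip_width: 0.186
grasp_force: 112.9
```

Request:
step_arm:
  moves:
    - [1,0,0,-1,0,0,0]
    - [1,0,0,-2,0,0,0]
    - [1,0,0,-2,0,0,0]

```text
clock: 11.5
position: [0.5016, 0.2954, 0.0159]
ee_rot: [0.992, 0.125, -0.01, 0.001]
ft_force: [-6.2, -5.7, 17.4]
grip_width: 0.189
grasp_force: 115.9
```

Request:
step_arm:
  moves:
    - [1,0,0,1,0,0,0]
    - [1,0,0,1,0,0,0]
    - [0.6,0,0,1,0,0,0]
    - [0.4,0,0,1,0,0,0]
    - [0,0,0,1,0,0,0]
    - [0,0,0,1,0,0,0]
    - [0,0,0,1,0,0,0]
    - [0,0,0,1,0,0,0]
  grip_force: 20

```text
clock: 12.3
position: [0.5015, 0.2954, 0.0153]
ee_rot: [0.992, 0.125, -0.01, 0.0]
ft_force: [0.4, -0.8, 0.4]
grip_width: 0.995
grasp_force: 0.0
```

Request:
step_arm:
  moves:
    - [0,0,0,10,0,0,0]
    - [0,0,0,30,0,0,0]
    - [0,0,0,70,0,0,0]
    - [0,0,0,115,0,0,0]
    - [0,0,0,160,0,0,0]
    - [0,0,0,180,0,0,0]

```text
clock: 12.9
position: [0.5024, 0.2967, 0.2006]
ee_rot: [0.992, 0.125, -0.007, -0.001]
ft_force: [0.3, 0.4, -0.1]
grip_width: 1.002
grasp_force: 0.0
```

Request:
step_arm:
  moves:
    - [0,0,-45,0,0,0,0.14]
    - [0,5,-90,0,0,0,0.28]
    - [0,10,-135,0,0,0,0.42]
    - [0,20,-180,0,0,0,0.56]
    - [0,30,-225,0,0,0,0.7]
    - [0,40,-270,0,0,0,0.84]
    - [0,60,-310,0,0,0,0.98]
    - [0,80,-340,0,0,0,1.12]
    - [0,95,-360,0,0,0,1.26]
    - [0,105,-375,0,0,0,1.29]

```text
clock: 13.9
position: [0.6072, -0.0819, 0.1958]
ee_rot: [0.717, 0.697, -0.008, 0.006]
ft_force: [0.4, 0.2, 0.3]
grip_width: 0.996
grasp_force: 0.0
```

Request:
step_arm:
  moves:
    - [0,0,0,0,0,0,0]
    - [0,0,0,0,0,0,0]

```text
clock: 14.1
position: [0.6064, -0.079, 0.1957]
ee_rot: [0.718, 0.696, -0.008, 0.006]
ft_force: [-0.3, 0.4, -0.4]
grip_width: 1.002
grasp_force: 0.0
```

Run:
```python
from h import *
t=cam('top')['image'];c=cam('side');s=c['image']
def cr(im,x,y,w,h): return cv2.resize(im[y:y+h,x:x+w],(400,300),interpolation=cv2.INTER_CUBIC)
cv2.imwrite('pics/back.png',np.vstack([np.hstack([cr(s,200,100,100,75),cr(s,250,180,120,90)]),np.hstack([cr(t,75,125,120,90),cr(t,235,97,120,90)])]))
o=manip.get_obs();print(o['joint_pos'].round(2),o['position'],o['ee_rot'])
```

```text
[ 0.71  0.46 -0.88  1.51  0.38  1.34 -0.24] [ 0.60622883 -0.07827442  0.19583985] [ 0.71762555  0.69635931 -0.00774719  0.00610457]
```

View pics/back.png

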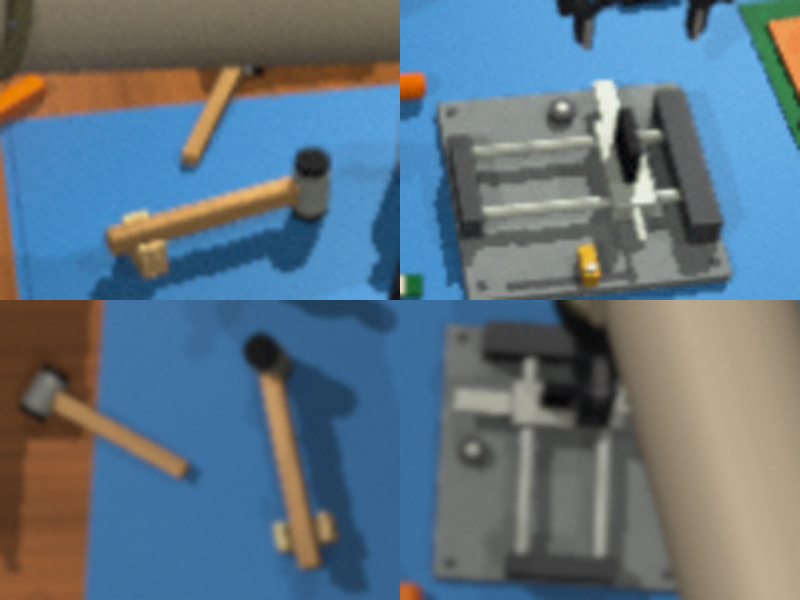

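The mallet is back on its rest, as at the start, and the pin now stands just above its boss (side crop 562,108). Next, the grip.

Request:
step_arm:
  moves:
    - [0,6,-6,-30,0.019,-0.005,0]
    - [0,6,-6,-65,0.019,-0.005,0]
    - [0,6,-6,-95,0.019,-0.005,0]
    - [0,6,-6,-120,0.019,-0.005,0]
    - [0,6,-6,-135,0.019,-0.005,0]
    - [0,6,-6,-142,0.019,-0.005,0]
    - [0,6,-6,-142,0.019,-0.005,0]

```text
clock: 14.9
position: [0.6124, -0.0852, 0.0534]
ee_rot: [0.718, 0.696, 0.0, 0.001]
ft_force: [0.5, 0.0, 0.4]
grip_width: 1.0
grasp_force: 0.0
```

Request:
step_arm:
  moves:
    - [0.5,0,0,0,0,0,0]
    - [0.8,0,0,0,0,0,0]
    - [1,0,0,0,0,0,0]
    - [1,0,0,0,0,0,0]
    - [1,0,0,0,0,0,0]
    - [1,0,0,0,0,0,0]
    - [1,0,0,0,0,0,0]
    - [1,0,0,0,0,0,0]
  grip_force: 80

```text
clock: 15.7
position: [0.6124, -0.0857, 0.0538]
ee_rot: [0.718, 0.696, 0.0, 0.001]
ft_force: [-3.9, -1.2, 5.6]
grip_width: 0.154
grasp_force: 78.2
```

Request:
step_arm:
  moves:
    - [1,-5,0.1,0,0,0,0]
    - [1,-10,0.3,0,0,0,0]
    - [1,-15,0.4,0,0,0,0]
    - [1,-20,0.5,0,0,0,0]
    - [1,-25,0.7,0,0,0,0]
    - [1,-30,0.8,0,0,0,0]
    - [1,-35,0.9,0,0,0,0]
    - [1,-40,1,0,0,0,0]
    - [1,-45,1.2,0,0,0,0]
    - [1,-45,1.2,0,0,0,0]

```text
clock: 16.7
position: [0.5687, -0.0842, 0.0539]
ee_rot: [0.718, 0.696, 0.002, 0.002]
ft_force: [9.4, 1.1, -4.4]
grip_width: 0.155
grasp_force: 78.1
```

Run:
```python
from h import *
t=cam('top')['image'];c=cam('side');s=c['image']
cv2.imwrite('pics/t45.png',t);cv2.imwrite('pics/s45.png',s)
def cr(im,x,y,w,h): return cv2.resize(im[y:y+h,x:x+w],(400,300),interpolation=cv2.INTER_CUBIC)
cv2.imwrite('pics/p45.png',np.hstack([cr(s,270,230,60,45),cr(t,285,120,60,45)]))
```

```text
(no output)
```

View pics/p45.png

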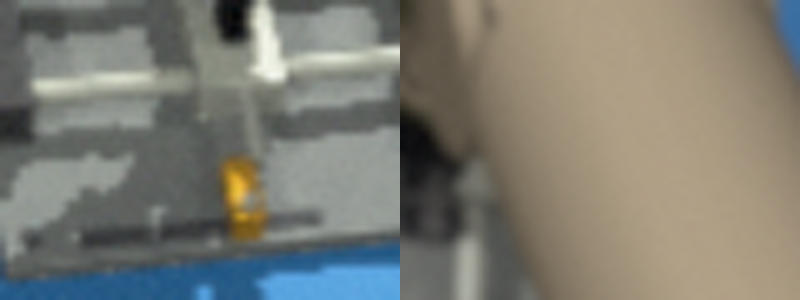

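Run:
```python
from h import *
T=cam('top');S=cam('side')
t=cv2.imread('pics/top0.png').astype(int); s=cv2.imread('pics/side0.png').astype(int); s4=cv2.imread('pics/s45.png').astype(int)
print('brass R-B top rows140-153'); 
for r in range(141,154): print(r,(t[r,306:321,2]-t[r,306:321,0]).tolist())
print('ptr top gray cols 298..317')
for r in range(124,134): print(r,t[r,298:318].mean(1).astype(int).tolist())
print('side closed ptr cols 316-328')
for r in range(240,257,2): print(r,s[r,314:330].mean(1).astype(int).tolist())
print('side now cols 298-314: gray')
for r in range(242,268,1): print(r,s4[r,300:315].mean(1).astype(int).tolist(),(s4[r,300:315,2]-s4[r,300:315,0]).tolist())
```

```text
brass R-B top rows140-153
141 [0, 0, 0, 0, 1, 0, 0, 0, 1, 0, 1, 0, 0, -2, -13]
142 [-1, 1, 0, 0, 1, 1, 0, 0, 0, 1, 1, 1, 0, -4, -14]
143 [-1, 0, 0, 3, 6, 10, 9, 9, 8, 8, 7, 6, 5, -1, -13]
144 [1, 1, 2, 11, 28, 37, 39, 39, 37, 37, 32, 27, 19, 11, -3]
145 [0, 2, 6, 24, 55, 75, 80, 79, 78, 77, 70, 54, 40, 30, 20]
146 [1, 2, 8, 38, 75, 98, 104, 104, 104, 102, 94, 70, 46, 39, 37]
147 [1, 2, 10, 41, 80, 103, 109, 110, 111, 109, 99, 71, 43, 37, 39]
148 [1, 2, 10, 38, 74, 94, 100, 102, 102, 104, 99, 76, 52, 46, 44]
149 [1, 2, 8, 27, 56, 70, 74, 79, 79, 85, 87, 80, 67, 57, 42]
150 [2, 1, 5, 14, 25, 32, 35, 39, 39, 45, 54, 56, 51, 38, 11]
151 [1, 3, 3, 5, 7, 8, 8, 8, 9, 11, 15, 18, 15, 4, -21]
152 [2, 3, 1, 2, 2, 1, 1, 1, 2, 2, 1, 2, 1, -9, -29]
153 [2, 2, 2, 2, 1, 2, 1, 0, 1, 1, 1, 0, -1, -8, -27]
ptr top gray cols 298..317
124 [150, 156, 151, 140, 111, 86, 88, 96, 100, 100, 102, 104, 107, 105, 106, 105, 105, 104, 104, 103]
125 [151, 156, 153, 140, 112, 91, 94, 102, 105, 106, 108, 108, 107, 106, 107, 107, 107, 107, 107, 106]
126 [153, 156, 152, 137, 110, 92, 95, 105, 107, 107, 107, 108, 107, 
[... 4133 characters left out ...]
[-2, -3, -1, 9, 54, 122, 142, 111, 114, 84, 25, 1, -3, -3, -1]
263 [57, 57, 55, 54, 62, 76, 81, 81, 89, 85, 88, 92, 99, 102, 104] [-3, -4, -6, 10, 40, 87, 103, 93, 89, 60, 13, -1, -3, -4, -3]
264 [58, 65, 69, 57, 63, 73, 81, 80, 83, 97, 108, 110, 121, 124, 138] [-6, 1, 2, 1, 35, 79, 94, 90, 85, 46, 9, -1, -1, 0, -1]
265 [72, 85, 91, 75, 77, 81, 82, 88, 92, 120, 139, 144, 146, 145, 143] [-2, -3, 1, 0, 25, 65, 76, 75, 69, 32, 5, -1, -1, -3, 1]
266 [94, 115, 124, 96, 89, 90, 91, 98, 101, 104, 108, 109, 104, 96, 97] [-3, 0, 0, 1, 7, 19, 21, 15, 9, 2, -3, -3, -2, -3, -2]
267 [99, 100, 100, 89, 87, 81, 83, 81, 82, 84, 83, 82, 82, 79, 79] [0, -3, 0, 0, -3, 2, -1, -5, -6, -6, -7, -12, -13, -11, -18]
```

Run:
```python
from h import *
T=cam('top');S=cam('side')
print('ptr tri',tri(T,[[313.4,129.6]],S,[[322.3,251]]).round(4), plane(T,[[313.4,129.6],[308,129.3]],.039).round(4))
b=plane(T,[[313,144.4],[313,149.6],[309.35,147],[319.5,148]],.03).round(4); print('brass edges',b)
tip=plane(T,[[313.4,129.6]],.039)[0]
sd=plane(S,[[322.3,251]],.039)[0]; print('side tip closed @.039',sd.round(4)); 
n=plane(S,[[308.3,252],[307.5,248.5]],.039);c=plane(S,[[322.3,250],[321.3,247]],.039); print('ptr now',n.round(4),'closed',c.round(4))
# side brass back(+x) edge / far(+y) edge on z=.03
print('brass side edges right',plane(S,[[307.9,255],[308.1,257],[309.4,260],[309.3,263]],.03).round(4),'left',plane(S,[[302.9,255],[303.3,257]],.03).round(4))
for dx in(-.007,.007):
  print(proj(S,[[.559+dx,-.157,.03],[.559+dx,-.19,.03],[.559+dx,-.157,.012],[.559+dx,-.19,.012]]).round(1).tolist())
```

```text
ptr tri [[ 0.6095 -0.1689  0.0409  0.0027]] [[ 0.6115 -0.1693  0.039 ]
 [ 0.612  -0.1528  0.039 ]]
brass edges [[ 0.5676 -0.1695  0.03  ]
 [ 0.5514 -0.1694  0.03  ]
 [ 0.5592 -0.1582  0.03  ]
 [ 0.5568 -0.1894  0.03  ]]
side tip closed @.039 [ 0.6086 -0.168   0.039 ]
ptr now [[ 0.5666 -0.1651  0.039 ]
 [ 0.567  -0.1524  0.039 ]] closed [[ 0.6095 -0.1644  0.039 ]
 [ 0.6092 -0.1534  0.039 ]]
brass side edges right [[ 0.5652 -0.1695  0.03  ]
 [ 0.5642 -0.1766  0.03  ]
 [ 0.5657 -0.1875  0.03  ]
 [ 0.563  -0.1978  0.03  ]] left [[ 0.5505 -0.1672  0.03  ]
 [ 0.5501 -0.1744  0.03  ]]
[[302.6, 252.1], [305.1, 261.3], [302.1, 255.5], [304.5, 264.7]]
[[307.2, 251.5], [309.7, 260.7], [306.7, 254.9], [309.1, 264.0]]
```

Request:
step_arm:
  moves:
    - [1,-3,0.1,0,0,0,0]
    - [1,-6,0.2,0,0,0,0]
    - [1,-9,0.2,0,0,0,0]
    - [1,-9,0.2,0,0,0,0]
    - [1,-9,0.2,0,0,0,0]
    - [1,-9,0.2,0,0,0,0]

```text
clock: 17.6
position: [0.5603, -0.0839, 0.0539]
ee_rot: [0.718, 0.696, 0.002, 0.002]
ft_force: [10.2, -0.1, -4.4]
grip_width: 0.155
grasp_force: 78.2
```

Run:
```python
from h import *
S=cam('side');s=S['image'];s4=s.astype(int)
for r in range(245,266): print(r,s4[r,297:313].mean(1).astype(int).tolist(),(s4[r,297:313,2]-s4[r,297:313,0]).tolist())
def cr(im,x,y,w,h,k): return cv2.resize(im[y:y+h,x:x+w],k,interpolation=cv2.INTER_CUBIC)
cv2.imwrite('pics/fin.png',np.hstack([cr(s,285,237,40,30,(400,300)),cr(s,200,90,160,120,(400,300))]))
print(manip.get_obs()['position'])
```

```text
245 [109, 116, 112, 112, 108, 110, 119, 124, 111, 100, 104, 113, 123, 137, 139, 150] [8, 8, 7, 8, 7, 5, 8, 9, 8, 10, 4, 6, 4, -1, 1, -1]
246 [114, 109, 113, 112, 109, 112, 119, 124, 110, 97, 94, 99, 99, 101, 111, 127] [10, 10, 8, 7, 6, 7, 9, 6, 5, 7, 8, 7, 5, 0, 0, 1]
247 [112, 111, 117, 124, 108, 107, 113, 125, 115, 90, 84, 79, 87, 88, 94, 102] [8, 6, 8, 7, 5, 5, 5, 8, 8, 3, 1, 1, 0, 0, 2, -1]
248 [85, 91, 95, 98, 96, 97, 111, 126, 121, 95, 88, 81, 81, 86, 92, 95] [2, 1, 2, 0, 3, 4, 6, 8, 7, -1, -1, -4, -2, 1, 0, 0]
249 [87, 91, 97, 95, 100, 98, 107, 120, 121, 108, 93, 84, 84, 88, 94, 98] [1, 0, -1, 1, -1, 1, 1, 10, 6, 2, -3, -2, -1, 0, -2, 0]
250 [87, 89, 97, 100, 96, 97, 100, 116, 120, 109, 102, 97, 89, 89, 96, 101] [-2, -3, -2, -1, 1, -1, 2, 6, 6, 2, 2, -2, -2, -3, -1, 0]
251 [87, 87, 95, 97, 97, 95, 99, 114, 125, 115, 119, 137, 120, 112, 134, 140] [-1, 0, 0, 0, 0, -2, 2, 7, 6, 4, 0, -1, 0, -4, 1, 1]
252 [86, 88, 88, 94, 97, 96, 96, 110, 126, 120, 124, 143, 140, 135, 145, 154] [-3, 0, 0, 1, -2, 1, 1, 6, 6, 7, 5, 3, 0, 1, -1, 0]
253 [87, 84, 87, 97, 95, 94, 96, 97, 113, 112, 117, 
[... 1070 characters left out ...]
 85, 86, 82, 81, 75, 86, 104, 112, 107, 113, 122, 132, 130] [-3, -4, -4, -1, -1, 0, 16, 60, 80, 61, 45, 70, 59, 12, 0, 0]
262 [89, 92, 88, 81, 79, 77, 71, 66, 76, 92, 100, 106, 99, 94, 95, 100] [-3, -2, -3, -1, -2, -3, 11, 50, 89, 98, 104, 112, 86, 23, 1, -2]
263 [73, 70, 71, 57, 57, 57, 52, 64, 73, 81, 78, 85, 90, 88, 94, 99] [-2, -2, 1, -5, -1, -3, 7, 39, 82, 87, 90, 91, 61, 15, 1, -1]
264 [59, 72, 88, 83, 54, 50, 58, 60, 70, 79, 79, 84, 97, 111, 114, 120] [-6, -2, -1, -4, -3, -1, 6, 31, 83, 91, 92, 88, 46, 10, -2, -4]
265 [69, 83, 110, 109, 81, 71, 73, 77, 81, 83, 86, 90, 119, 139, 145, 149] [-5, -2, 0, -1, -4, 1, 2, 25, 66, 76, 74, 69, 31, 1, -2, -3]
[ 0.56026165 -0.08388998  0.05386534]
```

View pics/fin.png

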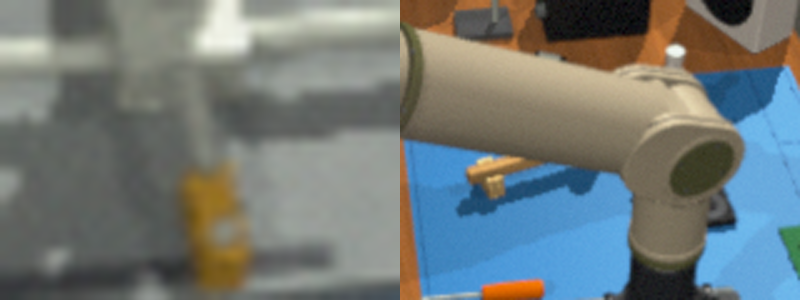

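The pointer's tip (side crop about 207,165) lies centred over the brass block (185–235). The ray measurement agrees: both are at x ≈ 0.558 in the side view. The jaw is held there, so I'm handing in.

```bash
python3 -c "
from workcell import manip
print(manip.hand_in())"
```

```text
the job is handed in; nothing more can be done
None
```

I drove the stop pin down with the mallet, put the mallet back on its rest, and handed in with the gripper holding the jaw open, its pointer centred over the brass block as measured in the side view; the hand-in gave no verdict.

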